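# Load a weld test coupon under the spring clip of the tacking jig

### The arm

A 6-joint arm with a two-finger parallel gripper is mounted at the origin on a cart in front of the work surface, level with it; the furniture and walls round the work are solid. World frame = base frame: x ahead of the robot, y to its left, z up, the work surface at z = 0. Lengths are in m, angles in rad, forces in N, time in s.
With the tool pointing down it reaches from about 0.3 to 0.775 m from the base axis. Payload 14.6 kg.
Tool frame: the origin (TCP) lies at the very end of the fingers, on their centre line; the grasp point (between the pads) lies 19 mm behind it; z points along the fingers, y is the direction in which the jaws open and shut (so a half turn about z gives the same grasp; the last joint's range is limited). The gripper opens to 85 mm and grips with 20 to 120 N. Pads are 22 mm wide; open, the fingers measure 114 mm over their backs; the gripper's body (76 mm by 85 mm) begins 54 mm behind the grasp point. The pads swing forward as they close: fully open they stand 13 mm farther back than shut.
Start: joints at [-1.207, 0.3, 1.521, -0, 1.321, -0.067], TCP at [0.23, -0.5, 0.231] pointing down, gripper open.
Joint ranges: [-3.03, 3.03], [-0.79, 2.21], [0.23, 2.52], [-1.04, 4.18], [0, 3.07], [-2.55, 2.55]. Speed limits (rad/s): [2.22, 2.22, 2.57, 3.14, 3.14, 3.14].

### API

Orientations are given as a rotation vector (axis times angle).
In Python, from rig import observe, vision, manip, nets gives the robot as it stands.
- The arm moves only by the tool apply_moves, never from a script. Its argument "series" is a list that holds one entry, the list of rows, each a list of 5 numbers: the opening in per cent of the stroke, from 0 (shut) to 100 (fully open), then the shift along the tool's x, y, z in m, then the turn about the tool's z in degrees. In form: [[[grip, tx, ty, tz, twist], ...]]. A call has exactly 5 rows; each row shifts and turns the commanded pose from where the row before left it, along the tool's axes as they then stand; what a row does not reach is not made up. A row lasts 1/12 s, in which the tool goes at most 41.7 mm and 7.16 degrees, less where a joint would pass 70% of its speed; a pose out of reach is approached as far as the arm can. A call is refused whole if a number of a shift passes 0.0417 or a number of a turn 7.16, either way. A call with a gripper value outside its range is refused whole. The fingers move at their own pace and stop on an object; "grip_force" is the grip in N (left out, the last holds). Time passes only in rows, so rows that do not move let the fingers close, or fill a call up. It gives the time, the measured TCP pose, the force and the opening at its end, in the units of the state.
- observe(): the state, without advancing time (a new reading comes with each control period).
- vision.camera(name): name is "scene" or "top" or "wrist"; returns the picture (420x560x3 uint8, red, green, blue); there is no depth.
- vision.get_calibration(name): a dict with "mtx" (3x3 intrinsics, pixels), "xyz" and "orientation" of the camera in the world. Camera axes: x right, y down, z forward; pixel columns grow to the right and rows downward; lengths in m; the calibration is good to about 2 mm. A picture is of the moment at which its call begins: read the wrist's pose just before it. get_calibration takes no time and is no camera call; for the wrist camera it gives the pose at the moment of the call.
- manip.finish_job(): hands the job in, once; it reports no verdict.
Trained networks look in the newest picture that a camera, given by its name, has taken for a name from the list of things; names that differ only in an ending like _2 or _b are one class to them, and where a whole thing is asked for, a point or a joint stands for the part that bears it (a point fixed in the world has none). Each returns a list of dicts, best first, with "conf" (0 to 1); they miss things now and then, are a little off and sometimes report something else, mostly with a low value. They report only what shows in the picture. A call takes as long as a camera call. They do not tell look-alikes from the thing itself.
- nets.trace(label, camera): "pixels" (420x560 bool, what is visible of it) and "bbox" ([left, top, right, bottom] as shares, 0 to 1, of the picture: columns of its width, rows of its height, round what is visible of it).
- nets.spot_point(label, camera): "location" ([column, row] as shares, 0 to 1, of the picture: columns of its width, rows of its height: a listed point, or the origin of a listed thing).
The state is a dict: "t": time; "joints": joint angles; "dq": joint speeds; "tau": joint torques, N m; "tool_pos": TCP position; "orientation": TCP orientation; "force": force on the tool from outside, world axes, zero at the start; "wrist_torque": the same for the moment, N m; "width": finger opening in m.
Only numpy, scipy, OpenCV 4.12 (cv2) and the standard library are available. Lean on these libraries where they do the work, as an engineer would, in place of code of your own. Each camera call takes 0.05 s, during which the arm holds its last target. There are 200 camera calls.

### The job

Load the loose bevelled steel coupon into the tacking jig without gripping or lifting it: press the long plate of the spring clip down with one fingertip and keep it down while the other fingertip pushes the coupon along its channel, under the clip's raised toe and fully home against the two gap pins. Only then let the clip go so that its toe holds the coupon down, and come clear. Leave the tools and hardware round about where they are.

Things in the scene. Friction and masses are not known exactly. Their poses are not given: they have to be found in the camera images.
- jig: Tacking jig, fixed: dark steel base 236 x 132 x 12 mm. Origin: underside (on the work surface), below the channel's centreline; +x = the way the coupon is pushed, +y = towards the clip's press plate. Flat bed top at z = 12 mm. Two guide rails either side of the channel at y = +-20.7 to 26.7, tops z = 18, x = -110 to 36. Beyond x = 43 a like plate is already strapped down (fixed, up to z = 42).
- home (a point): Fixed point of the jig, axes as the jig's: the centre of the coupon when it is home (x = 10, y = 0, z = 18 mm in the jig). Home means its lower front edge touches two upright 3 mm gap pins at x = 41.5, y = +-13 (tops z = 24).
- hinge (a point): Fixed point on the clip's hinge pin, which runs along the jig's x at y = 34, z = 26 mm; given at x = -40. Lugs and springs of the hinge occupy y = 28 to 40 mm, up to z = 31, x = -105 to 25, and stand between the two fingers.
- press_mid (a point): Middle of the upper face of the clip's press plate, moves with the clip. Aluminium plate 122 mm along x (jig x = -100 to 22) by 34 mm across, 2 mm thick, 2 mm outer lip. At rest it slopes up outwards at 0.34 rad, top z = 18 to 30 mm; fully down it is level, top z = 14, y = 44 to 78. Pressing at y = 60 takes about 4 N at first, 9 N fully down; a fingertip can slide along it in x while pressing.
- toe (a point): Middle of the underside of the clip's toe lip, moves with the clip. The toe is 16 mm wide (jig x = 4 to 20) and reaches over the channel to y = 4 mm. At rest the lip is at z = 19 mm, lower than the coupon's top (24), and blocks it; with the press plate fully down it is at z = 27.5.
- clip (a joint): Angle of the spring clip, rad: 0 at rest, 0.34 with the press plate fully down (stop). 0.21: toe resting on a 12 mm coupon; above 0.25 the toe is at least 1 mm clear of the coupon's top. The spring returns it.
- coupon_mid (a point): Centre of the loose bevelled steel plate (the coupon), 60 mm (its x) x 40 mm (its y) x 12 mm thick, 0.15 to 0.3 kg, flat on the bed between the rails (0.7 mm play each side), bevelled end (+x) towards the pins. Starts with its centre about 44 to 60 mm short of home. Its flat rear end, to be pushed, lies 30 mm behind the centre and spans z = 12 to 24 mm.
- nut: M12 nut, 22 x 19 x 10 mm, on the jig's base near its far left corner; origin at its underside; leave alone.
- bolt: M12 bolt, 58 mm high, standing on its head on the jig's base near its far left corner; origin at its underside; leave alone.
- magnet: Orange triangular welding magnet 65 x 65 x 15 mm lying left of the jig; origin at its underside; leave alone.
- spanner: Combination spanner 231 mm long, 7 mm high, lying right of the jig; origin at its underside; leave alone.
- cup: Enamel cup, 91 mm high, at the back left; leave alone.
- hammer: Ball pein hammer 270 mm long, lying left of the jig; leave alone.
Not all that is in view belongs to the job. What is shaped like the part that bears coupon_mid but pink or purple is not meant.

How it is judged:
On the way, in this order (a step that is already met when the one before it is completed fails the run):
1. the clip is pressed open while the coupon is still short of the toe (value of joint clip above 0.25 rad and x of coupon_mid in the frame of jig below -0.024 m), for 0.2 s.
2. the coupon is home against the pins with the clip still held open (value of joint clip above 0.25 rad and x of coupon_mid in the frame of jig above 0.008 m), for 0.2 s.
At the end, for the whole second after the job is handed in: The coupon lies flat in the channel within 2.5 mm of home against the gap pins (square within 0.06 rad), and the released clip's toe rests on it (clip angle 0.17 to 0.24) (x of coupon_mid in the frame of jig between 0.0075 and 0.0125 m and y of coupon_mid in the frame of jig between -0.002 and 0.002 m and height (world z) of coupon_mid between 0.0165 and 0.0195 m and angle between the x axis of coupon_mid and the x axis of jig, either way round below 0.06 rad and value of joint clip between 0.17 and 0.24 rad and velocity of joint clip below 0.05 rad/s); the robot touches nothing.
It fails at once if the coupon is lifted off the bed by 8 mm (height (world z) of coupon_mid above 0.026 m).
It fails at once if the coupon is tipped (angle between coupon_mid's own z axis and vertical above 0.2 rad).
It fails at once if a tool or piece of hardware nearby is moved by 20 mm or more (distance of any of nut, bolt, magnet, spanner, cup, hammer from where it was at the start of the episode above 0.02 m).
It also fails if it takes over 50 s, if anything falls off the work surface, if the arm or the gripper's body presses on something with over 40 N, if the wrist force passes 120 N, or if a joint passes its speed limit or range.

## Working session

There is one attempt and no reset: what is moved stays moved. The work goes in short steps, Python scripts to look and compute and a tool call to move; the robot and the scene stay as the last step left them, time stands still between calls to the robot, and variables do not carry over. Pictures are saved under pics/ and viewed, about 8 in all and at most 12, crops included, and the job is handed in when it is done.

Besides the shell and the picture viewer there is one more tool, called after ">>>" in YAML: its name, and indented under it one key for each argument. apply_moves: Moves the arm, as the interface text tells. Its arguments: {"type":"object","properties":{"series":{"type":"array"},"grip_force":{"type":"number"}},"required":["series"]}

```bash
ls; mkdir -p pics
cat > h.py <<'E'
import numpy as np, cv2
from scipy.spatial.transform import Rotation as R
from rig import observe, vision, manip, nets
def cal(n):
    c=vision.get_calibration(n); o=np.array(c["orientation"],float)
    M=o if o.shape==(3,3) else R.from_rotvec(o).as_matrix()
    return np.array(c["mtx"]),np.array(c["xyz"]),M
def ray(c,loc,z):
    K,p,M=c; u=np.array([loc[0]*560,loc[1]*420,1]); d=M@np.linalg.solve(K,u)
    return p+d*(z-p[2])/d[2]
def proj(c,P):
    K,p,M=c; q=(np.atleast_2d(P)-p)@M@K.T; return q[:,:2]/q[:,2:]
E
python3 - <<'E'
from h import *
s=observe(); print(s)
for n in ["top","scene"]:
    im=vision.camera(n); cv2.imwrite(f"pics/{n}0.png",im[:,:,::-1]); c=cal(n); print(n,c[1],c[2].round(3).tolist(), c[0].tolist())
    for l,z in [("jig",0),("home",.018),("hinge",.026),("press_mid",.024),("toe",.019),("coupon_mid",.018),("bolt",.012),("nut",.012)]:
        for r in nets.spot_point(l,n)[:2]: print(l,round(r["conf"],2),(np.array(r["location"])*[560,420]).round(1),ray(c,r["location"],z).round(4))
E
```

```text
pics
{'t': 0.0, 'joints': array([-1.20658383e+00,  3.00475174e-01,  1.52162131e+00,  7.19919247e-06,
        1.32071092e+00, -6.65957395e-02]), 'dq': array([-0.00070412,  0.00076922,  0.00030886, -0.00055118,  0.0004119 ,
       -0.0002473 ]), 'tau': array([-3.46035129e-03, -5.43503308e+01, -3.61797738e+01, -1.94709578e-04,
        3.94422284e-03,  1.12673007e-05]), 'tool_pos': array([ 0.22959409, -0.49950953,  0.23070207]), 'orientation': array([-3.06781676e+00, -6.71231260e-01,  2.71961058e-04]), 'force': array([-1.51676041, -0.39967968,  0.08626107]), 'wrist_torque': array([ 0.0040067 ,  0.00539671, -0.02455339]), 'width': 0.08566652432407915}
top [0.40117784 0.18999452 0.93318781] [[-0.011, -0.989, 0.145], [-1.0, 0.012, 0.01], [-0.011, -0.145, -0.989]] [[467.10465331486, 0.0, 283.662470157997], [0.0, 467.10465331486, 213.42034383895248], [0.0, 0.0, 1.0]]
jig 0.89 [362.1 173.7] [0.6184 0.0382 0.    ]
home 0.84 [358.4 173.5] [0.6147 0.0485 0.018 ]
hinge 0.86 [336.6 186.7] [0.5867 0.0936 0.026 ]
press_mid 0.74 [319.7 180.4] [0.6003 0.1266 0.024 ]
toe 0.69 [352.8 169.9] [0.622  0.059
[... 357 characters left out ...]
0.844, -0.536]] [[452.0432979962719, 0.0, 284.42366543757714], [0.0, 452.0432979962719, 203.34180717773657], [0.0, 0.0, 1.0]]
jig 0.61 [290.2 193.3] [0.5995 0.0601 0.    ]
jig 0.21 [300.7 189.5] [0.5918 0.0324 0.    ]
home 0.77 [293.5 181.4] [0.6075 0.0389 0.018 ]
hinge 0.56 [287.1 192.1] [0.5802 0.0938 0.026 ]
press_mid 0.61 [273.9 195.3] [0.5953 0.1189 0.024 ]
toe 0.91 [288.9 181.1] [0.6151 0.0458 0.019 ]
toe 0.55 [249.8 179.5] [0.6873 0.0962 0.019 ]
coupon_mid 0.9 [301.6 191.3] [0.5669 0.0611 0.018 ]
coupon_mid 0.88 [225.5 229.4] [0.5904 0.263  0.018 ]
bolt 0.43 [248.8 176.9] [0.7064 0.0801 0.012 ]
nut 0.58 [214.3 195.3] [0.7069 0.1861 0.012 ]
nut 0.57 [258.3 185.6] [0.6625 0.0953 0.012 ]
```

```bash
cd pics; python3 -c "
import cv2;import numpy as np
a=cv2.imread('top0.png');cv2.imwrite('a.png',cv2.resize(a,(800,600)))"
```

```text
(no output)
```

View pics/a.png

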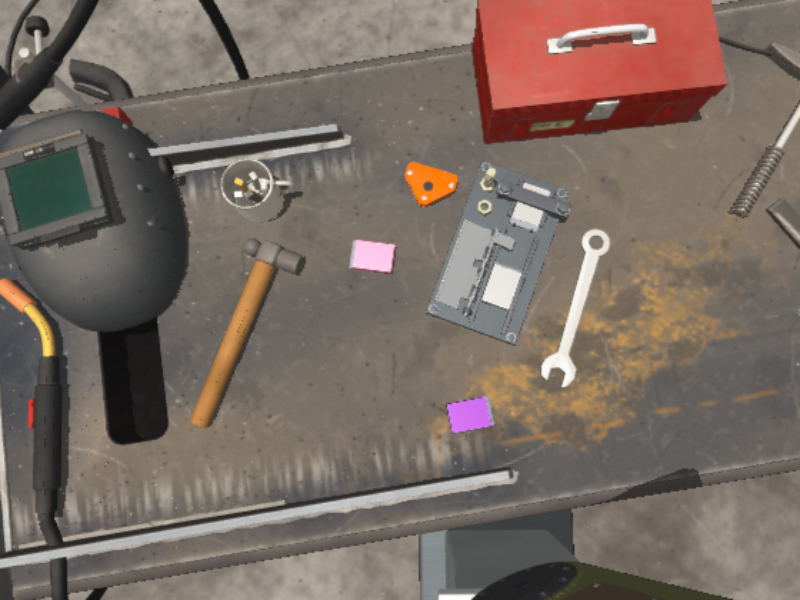

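View pics/scene0.png

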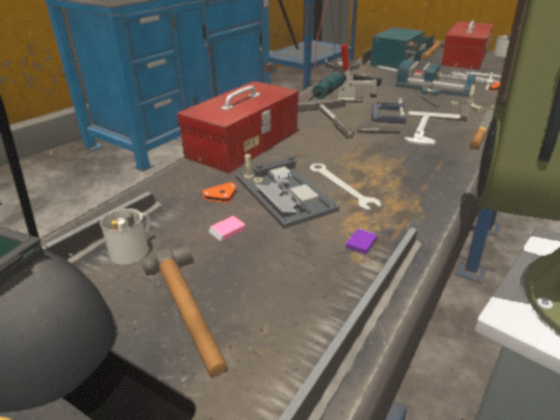

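The top view shows the jig at about (430–570, 163–343) px in the 800×600 copy. Its clip is on the left, and the push direction points away from the robot at a yaw of about −20°. The real coupon is the white plate at (501, 286); the pink and purple plates are decoys. I'm moving above the jig for a close look.

>>> apply_moves:
  series:
    - [[61, 0.027, -0.019, 0, 0], [61, 0.027, -0.019, 0, 0], [61, 0.027, -0.019, 0, 0], [61, 0.027, -0.019, 0, 0], [61, 0.027, -0.019, 0, 0]]

```text
t: 1.32
tool_pos: [0.3131, -0.3557, 0.2314]
orientation: [3.069, 0.671, 0.0]
force: [-0.1, -0.8, 0.3]
width: 0.0518
```

>>> apply_moves:
  series:
    - [[61, 0.027, -0.019, 0, 0], [61, 0.027, -0.019, 0, 0], [61, 0.027, -0.019, 0, 0], [61, 0.027, -0.019, 0, 0], [61, 0.027, -0.019, 0, 0]]

```text
t: 1.73
tool_pos: [0.3962, -0.2129, 0.2315]
orientation: [3.069, 0.671, 0.001]
force: [-0.2, -0.3, -0.5]
width: 0.0524
```

>>> apply_moves:
  series:
    - [[61, 0.027, -0.019, 0, 0], [61, 0.027, -0.019, 0, 0], [61, 0.027, -0.019, 0, 0], [61, 0.027, -0.019, 0, 0], [61, 0.027, -0.019, 0, 0]]

```text
t: 2.15
tool_pos: [0.4792, -0.0701, 0.2314]
orientation: [3.069, 0.671, 0.001]
force: [1.0, -0.6, 0.6]
width: 0.0524
```

>>> apply_moves:
  series:
    - [[61, 0.027, -0.019, 0, 0], [61, 0.027, -0.019, 0, 0], [61, 0.027, -0.019, 0, 0], [61, 0.02, -0.014, 0, 7], [61, 0, 0, 0, 7]]

```text
t: 2.57
tool_pos: [0.542, 0.0384, 0.2309]
orientation: [-3.128, -0.289, -0.0]
force: [0.6, -0.6, 0.5]
width: 0.0519
```

>>> apply_moves:
  series:
    - [[61, 0, 0, 0, 7], [61, 0, 0, 0, 7], [61, 0, 0, 0, 7], [61, 0, 0, 0, 7], [61, 0, 0, 0, 4]]

```text
t: 2.98
tool_pos: [0.5408, 0.0351, 0.2313]
orientation: [3.085, -0.592, -0.0]
force: [0.1, -0.1, -0.9]
width: 0.0522
```

```bash
cat > look.py <<'E'
from h import *
import sys
s=observe(); M=R.from_rotvec(s["orientation"]).as_matrix()
print(s["t"],s["tool_pos"].round(4),M.round(3).tolist(),s["force"].round(2),s["width"])
c=cal("wrist"); im=vision.camera("wrist"); cv2.imwrite(f"pics/{sys.argv[1]}.png",im[:,:,::-1]); print(c[1].round(4))
W={}
for l,z in [("jig",0),("home",.018),("hinge",.026),("press_mid",.024),("toe",.019),("coupon_mid",.018),("bolt",.012),("nut",.012)]:
    for r in nets.spot_point(l,"wrist")[:2]: print(l,round(r["conf"],2),(np.array(r["location"])*[560,420]).round(1),ray(c,r["location"],z).round(4))
for r in nets.trace("coupon_mid","wrist")[:2]:
    m=r["pixels"]; cn=cv2.approxPolyDP(max(cv2.findContours(m.astype('uint8'),0,1)[0],key=cv2.contourArea),6,True)[:,0]
    print("cp",r["conf"],cn.tolist()); print([ray(c,p/np.array([560,420]),.024)[:2].round(4).tolist() for p in cn+.5])
E
python3 look.py w1
```

```text
2.9833 [0.5408 0.0351 0.2313] [[0.929, -0.37, -0.0], [-0.37, -0.929, 0.0], [-0.0, 0.0, -1.0]] [ 0.15 -0.06 -0.92] 0.05219399815281895
[0.6154 0.0058 0.3738]
jig 0.57 [245.9 122.8] [0.6052 0.0501 0.    ]
home 0.92 [244.7 112. ] [0.6158 0.0449 0.018 ]
hinge 0.71 [212.1 163.9] [0.5811 0.0956 0.026 ]
press_mid 0.55 [185.8 167.2] [0.5878 0.1229 0.024 ]
toe 0.77 [234.2 112.7] [0.619  0.0548 0.019 ]
coupon_mid 0.93 [268.3 309.5] [0.3938 0.1104 0.018 ]
coupon_mid 0.67 [ 82.9 188.7] [0.6072 0.2383 0.018 ]
bolt 0.9 [168.6  32. ] [0.7097 0.0836 0.012 ]
nut 0.89 [182.1  72.2] [0.6731 0.0877 0.012 ]
cp 0.83 [[101, 167], [52, 178], [66, 211], [114, 198]]
[[0.6198, 0.2042], [0.6286, 0.258], [0.592, 0.2644], [0.5856, 0.2088]]
cp 0.76 [[228, 140], [228, 197], [265, 198], [265, 141]]
[[0.5964, 0.0705], [0.5418, 0.0953], [0.5262, 0.0591], [0.5817, 0.0361]]
```

View pics/w1.png

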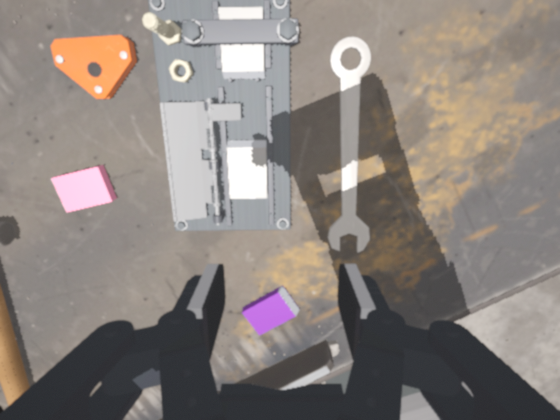

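The wrist view shows the channel almost vertical in the image. The coupon's corners are at (228,140)–(265,198), the press plate is at (162–208, 100–222), the toe is at (228,112), and the base's lower corners are at (177,230) and (291,230). Next I fit the jig pose and check it with an overlay.

```bash
cat > fit.py <<'E'
from h import *
from scipy.optimize import least_squares
s=observe(); c=cal("wrist"); im=vision.camera("wrist")
def J(p,P):
    a=p[2]; P=np.atleast_2d(P)*1.; return np.c_[p[0]+np.cos(a)*P[:,0]-np.sin(a)*P[:,1],p[1]+np.sin(a)*P[:,0]+np.cos(a)*P[:,1],P[:,2]]
pts={"home":(.010,0,.018),"hinge":(-.04,.034,.026),"press_mid":(-.039,.0595,.023),"toe":(.012,.005,.019),"jig":(0,0,0)}
A=[];B=[];w=[]
for l,P in pts.items():
    r=nets.spot_point(l,"wrist")
    if r: A.append(P);B.append(np.array(r[0]["location"])*[560,420]);w.append(r[0]["conf"])
A=np.array(A);B=np.array(B);w=np.array(w)[:,None]
f=lambda p:(w*(proj(c,J(p,A))-B)).ravel()
r=least_squares(f,[.605,.05,-.4],loss="soft_l1"); p=r.x
print("fit",p.round(4),np.degrees(p[2]),(f(p).reshape(-1,2)/w).round(1).tolist())
m=nets.trace("jig","wrist")[0]["pixels"]
np.save("p.npy",p)
G=[[-.118,-.066,.012],[.118,-.066,.012],[.118,.066,.012],[-.118,.066,.012]]
b=cv2.resize(im[:,:,::-1],None,fx=3,fy=3,interpolation=cv2.INTER_CUBIC)
def poly(P,col): cv2.polylines(b,[(proj(c,J(p,P))*3).astype(int)],True,col,1)
poly(G,(0,255,255)); poly([[-.110,-.0207,.018],[.036,-.0207,.018],[.036,.0207,.018],[-.11,.0207,.018]],(0,255,0))
poly([[-.1,.044,.018],[.022,.044,.018],[.022,.076,.030],[-.1,.076,.030]],(255,0,0))
poly([[.004,.004,.02],[.02,.004,.02],[.02,.03,.02],[.004,.03,.02]],(0,0,255))
cv2.imwrite("pics/f1.png",b[0:740,380:960])
E
python3 fit.py; python3 -c "
import cv2;b=cv2.imread('pics/f1.png');cv2.imwrite('pics/f1.png',cv2.resize(b,None,fx=.81,fy=.81))"
```

```text
fit [ 0.6051  0.0494 -0.3753] -21.503963168978007 [[-0.2, 1.2], [-3.0, -1.6], [1.9, 0.1], [-8.2, -10.7], [145.8, 71.5]]
```

View pics/f1.png

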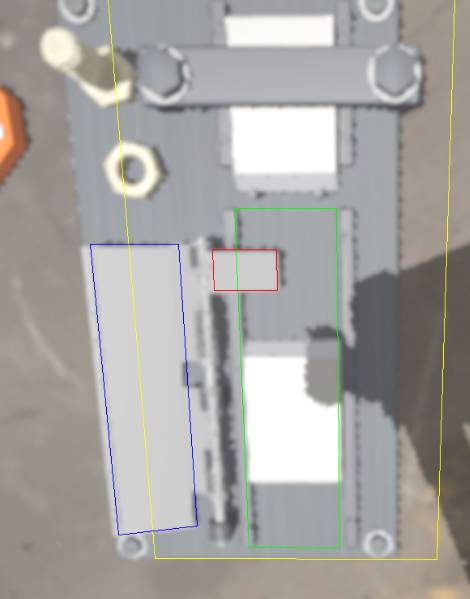

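The overlay fits to within about 1–2 mm (shift −1.2 mm in jig y). The coupon's rear is at jig x ≈ −76, so its centre is ≈ −46. I'm going to x ≈ −93, y ≈ 30 at low height with the gap at 54 %.

>>> apply_moves:
  series:
    - [[54, -0.008, -0.013, 0.033, 0], [54, -0.008, -0.013, 0.033, 0], [54, -0.008, -0.013, 0.033, 0], [54, -0.008, -0.013, 0.033, 0], [54, -0.0066, -0.0136, 0.033, 0]]

```text
t: 4.25
tool_pos: [0.5283, 0.1108, 0.065]
orientation: [-3.087, 0.581, -0.001]
force: [0.2, -0.2, 0.4]
width: 0.0461
```

```bash
cat > look2.py <<'E'
from h import *
import sys
s=observe(); M=R.from_rotvec(s["orientation"]).as_matrix()
p=np.load("p.npy"); o=np.array([.6047,.0483]); a=-.3753; Rj=np.array([[np.cos(a),-np.sin(a)],[np.sin(a),np.cos(a)]])
j=lambda P:Rj.T@(np.array(P)[:2]-o)
print(s["t"].__round__(2),"tcp jig",j(s["tool_pos"]).round(4),s["tool_pos"][2].round(4),"yaw",np.degrees(np.arctan2(M[1,0],M[0,0])).round(2),s["force"].round(2),s["width"].round(4))
n=sys.argv[2] if len(sys.argv)>2 else "wrist"
c=cal(n); im=vision.camera(n); cv2.imwrite(f"pics/{sys.argv[1]}.png",im[:,:,::-1])
print("cam",c[1].round(4))
for l,z in [("home",.018),("hinge",.026),("press_mid",.023),("toe",.019),("coupon_mid",.018)]:
    for r in nets.spot_point(l,n)[:2]:
        W=ray(c,r["location"],z); print(l,round(r["conf"],2),(np.array(r["location"])*[560,420]).round(1),j(W).round(4))
E
python3 look2.py w2
```

```text
Traceback (most recent call last):
  File "look2.py", line 6, in <module>
    print(s["t"].__round__(2),"tcp jig",j(s["tool_pos"]).round(4),s["tool_pos"][2].round(4),"yaw",np.degrees(np.arctan2(M[1,0],M[0,0])).round(2),s["force"].round(2),s["width"].round(4))
                                                                                                                                                                     ^^^^^^^^^^^^^^^^
AttributeError: 'float' object has no attribute 'round'
```

```bash
sed -i 's/s\["width"\].round(4)/s["width"]/' look2.py; python3 look2.py w2
```

```text
4.25 tcp jig [-0.094   0.0301] 0.065 yaw -21.32 [ 0.22 -0.16  0.41] 0.04606472166695081
cam [0.603  0.082  0.2076]
home 0.66 [338.8  45.1] [0.0112 0.0019]
hinge 0.59 [275.2 147.5] [-0.0391  0.0338]
press_mid 0.75 [219.6 146.5] [-0.0391  0.0637]
press_mid 0.53 [341.8  46.1] [0.0101 0.0011]
toe 0.67 [324.2  42.6] [0.0122 0.0094]
coupon_mid 0.88 [ 27.4 192.4] [-0.0664  0.1764]
coupon_mid 0.85 [332.5 157.2] [-0.0454  0.0021]
```

View pics/w2.png

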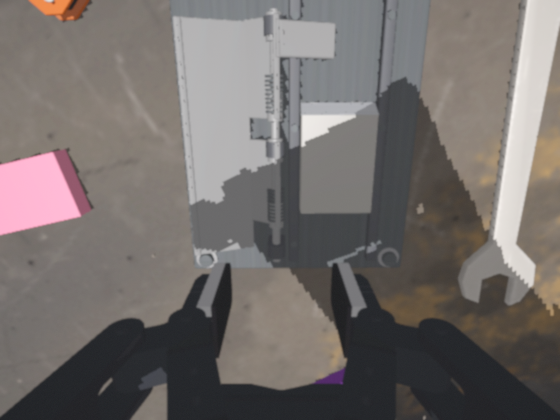

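The jig frame holds up close by: coupon at x ≈ −45, y ≈ 1–2 mm. Fingertips are at about (225,265) and (340,265) px, straddling the hinge. I'm descending.

>>> apply_moves:
  series:
    - [[54, 0, 0, 0.007, 0], [54, 0, 0, 0.007, 0], [54, 0, 0, 0.007, 0], [54, 0, 0, 0.007, 0], [54, 0, 0, 0.005, 0]]

```text
t: 4.97
tool_pos: [0.5284, 0.11, 0.0323]
orientation: [3.087, -0.581, -0.001]
force: [-0.2, 0.1, -0.5]
width: 0.046
```

>>> apply_moves:
  series:
    - [[54, 0, 0, 0.001, 0], [54, 0, 0, 0.001, 0], [54, 0, 0, 0.001, 0], [54, 0, 0, 0.001, 0], [54, 0, 0, 0, 0]]

```text
t: 5.38
tool_pos: [0.5287, 0.1102, 0.0293]
orientation: [-3.087, 0.581, -0.0]
force: [0.5, -0.6, -1.1]
width: 0.0461
```

>>> apply_moves:
  series:
    - [[54, 0, 0, 0.001, 0], [54, 0, 0, 0.001, 0], [54, 0, 0, 0.001, 0], [54, 0, 0, 0.001, 0], [54, 0, 0, 0, 0]]

```text
t: 5.8
tool_pos: [0.5286, 0.1102, 0.0251]
orientation: [3.087, -0.581, -0.0]
force: [-0.3, -0.1, -0.5]
width: 0.0463
```

>>> apply_moves:
  series:
    - [[54, 0, 0, 0.001, 0], [54, 0, 0, 0.001, 0], [54, 0, 0, 0.001, 0], [54, 0, 0, 0.001, 0], [54, 0, 0, 0, 0]]

```text
t: 6.22
tool_pos: [0.5286, 0.1101, 0.0211]
orientation: [3.087, -0.581, -0.0]
force: [0.6, -0.2, -0.0]
width: 0.046
```

>>> apply_moves:
  series:
    - [[54, 0, 0, 0.001, 0], [54, 0, 0, 0.001, 0], [54, 0, 0, 0.001, 0], [54, 0, 0, 0, 0], [54, 0, 0, 0, 0]]

```text
t: 6.63
tool_pos: [0.5288, 0.1101, 0.0184]
orientation: [-3.087, 0.581, -0.0]
force: [-2.1, -0.8, 4.2]
width: 0.0462
```

Contact at TCP z ≈ 0.019, so the tips are about 6 mm above the TCP. Pressing on.

>>> apply_moves:
  series:
    - [[54, 0, 0, 0.0015, 0], [54, 0, 0, 0.0015, 0], [54, 0, 0, 0.0015, 0], [54, 0, 0, 0.001, 0], [54, 0, 0, 0, 0]]

```text
t: 7.05
tool_pos: [0.5286, 0.1093, 0.0131]
orientation: [3.086, -0.581, -0.0]
force: [-5.9, -8.3, 11.4]
width: 0.0458
```

>>> apply_moves:
  series:
    - [[54, 0, 0, 0.0008, 0], [54, 0, 0, 0.0008, 0], [54, 0, 0, 0.0007, 0], [54, 0, 0, 0, 0], [54, 0, 0, 0, 0]]

```text
t: 7.47
tool_pos: [0.5288, 0.1093, 0.0113]
orientation: [3.086, -0.581, 0.0]
force: [-6.4, -10.2, 15.7]
width: 0.046
```

The lateral force (about 12 N towards jig −y) is unexpected. I'll look from close by.

```bash
python3 look2.py w3
python3 - <<'E'
from h import *
im=vision.camera("top"); cv2.imwrite("pics/t3.png",im[:,:,::-1])
a=cv2.imread("pics/w3.png"); b=cv2.resize(a[130:330,130:430],None,fx=2,fy=2,interpolation=2)
t=cv2.resize(im[110:250,270:430,::-1],(600,525))[:400]
cv2.imwrite("pics/w3b.png",b)
E
```

```text
7.47 tcp jig [-0.093   0.0289] 0.0113 yaw -21.33 [ -6.41 -10.18  15.74] 0.045972657552675676
cam [0.6036 0.0807 0.1539]
home 0.82 [364.1  26.8] [0.0111 0.0001]
hinge 0.75 [266.9 173.2] [-0.0403  0.0349]
press_mid 0.58 [203.1 166.1] [-0.0383  0.0596]
toe 0.57 [345.8  17.4] [0.0138 0.007 ]
coupon_mid 0.66 [352.3 184.1] [-0.0464  0.0003]
```

View pics/w3b.png

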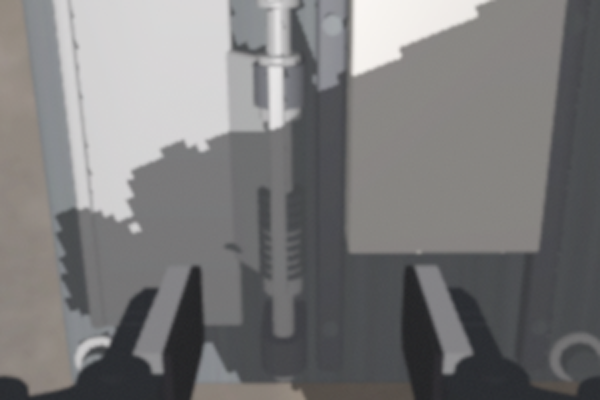

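The close-up shows the press tip (180,270) on the plate and the push tip (430,270) in the open channel, about 3 mm behind the coupon's rear edge (row 250). The lateral force comes from plate friction, because the plate swings inward as it goes down, so it is harmless. I'm pressing until the stop shows.

>>> apply_moves:
  series:
    - [[54, 0, 0, 0.0005, 0], [54, 0, 0, 0.0005, 0], [54, 0, 0, 0, 0], [54, 0, 0, 0, 0], [54, 0, 0, 0, 0]]

```text
t: 8.23
tool_pos: [0.5289, 0.1093, 0.0109]
orientation: [3.086, -0.581, 0.001]
force: [-10.9, -11.5, 24.3]
width: 0.046
```

>>> apply_moves:
  series:
    - [[54, 0, 0, 0.0005, 0], [54, 0, 0, 0.0005, 0], [54, 0, 0, 0, 0], [54, 0, 0, 0, 0], [54, 0, 0, 0, 0]]

```text
t: 8.65
tool_pos: [0.529, 0.1094, 0.0105]
orientation: [3.087, -0.581, 0.001]
force: [-15.2, -11.3, 33.1]
width: 0.0459
```

The stop is reached at TCP z ≈ 0.0113. I'm backing off 1 mm to a light press, then pushing the coupon in 2 mm steps.

>>> apply_moves:
  series:
    - [[54, 0, 0, -0.001, 0], [54, 0, 0, -0.0002, 0], [54, 0, 0, 0, 0], [54, 0, 0, 0, 0], [54, 0, 0, 0, 0]]

```text
t: 9.07
tool_pos: [0.529, 0.1094, 0.0109]
orientation: [3.087, -0.581, 0.001]
force: [-8.7, -9.2, 21.0]
width: 0.046
```

>>> apply_moves:
  series:
    - [[54, 0.002, 0, 0, 0], [54, 0.002, 0, 0, 0], [54, 0.002, 0, 0, 0], [54, 0.002, 0, 0, 0], [54, 0.002, 0, 0, 0]]

```text
t: 9.48
tool_pos: [0.5378, 0.1072, 0.011]
orientation: [-3.087, 0.58, 0.001]
force: [-16.1, 4.4, 22.9]
width: 0.0463
```

>>> apply_moves:
  series:
    - [[54, 0.002, 0, 0, 0], [54, 0.002, 0, 0, 0], [54, 0.002, 0, 0, 0], [54, 0.002, 0, 0, 0], [54, 0.002, 0, 0, 0]]

```text
t: 9.9
tool_pos: [0.5472, 0.1037, 0.011]
orientation: [-3.086, 0.58, 0.001]
force: [-14.4, 5.4, 22.1]
width: 0.0461
```

```bash
python3 look2.py w4; python3 -c "
import cv2;a=cv2.imread('pics/w4.png');cv2.imwrite('pics/w4b.png',cv2.resize(a[:330,80:480],None,fx=1.5,fy=1.5))"
```

```text
9.9 tcp jig [-0.0738  0.0305] 0.011 yaw -21.29 [-14.44   5.39  22.07] 0.046125887260830785
cam [0.622  0.0748 0.1535]
home 0.75 [364.7  85.8] [0.0105 0.    ]
home 0.51 [212.  210.1] [-0.0386  0.0598]
hinge 0.77 [273.  221.6] [-0.0406  0.0342]
press_mid 0.97 [211.7 208.2] [-0.0361  0.0589]
toe 0.87 [348.3  76.4] [0.0137 0.0065]
coupon_mid 0.84 [351.1 196.1] [-0.0322  0.0021]
```

View pics/w4b.png

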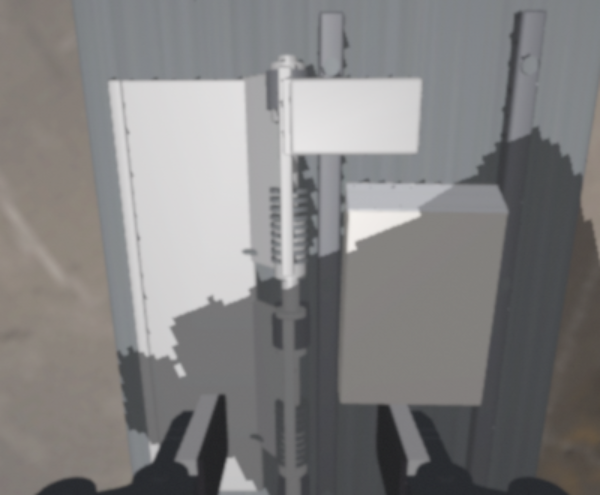

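The toe is raised at (350,115) px. The coupon is now at x ≈ −32, with the push tip at its rear edge near mid-width. About 42 mm to go.

>>> apply_moves:
  series:
    - [[54, 0.002, 0, 0, 0], [54, 0.002, 0, 0, 0], [54, 0.002, 0, 0, 0], [54, 0.002, 0, 0, 0], [54, 0.002, 0, 0, 0]]

```text
t: 10.62
tool_pos: [0.5565, 0.1001, 0.0111]
orientation: [-3.086, 0.58, 0.001]
force: [-10.3, 3.3, 22.8]
width: 0.0464
```

>>> apply_moves:
  series:
    - [[54, 0.002, 0, 0, 0], [54, 0.002, 0, 0, 0], [54, 0.002, 0, 0, 0], [54, 0.002, 0, 0, 0], [54, 0.002, 0, 0, 0]]

```text
t: 11.03
tool_pos: [0.5659, 0.0965, 0.0111]
orientation: [-3.086, 0.58, 0.0]
force: [-11.7, 4.9, 21.6]
width: 0.0457
```

>>> apply_moves:
  series:
    - [[54, 0.002, 0, 0, 0], [54, 0.002, 0, 0, 0], [54, 0.002, 0, 0, 0], [54, 0.002, 0, 0, 0], [54, 0.002, 0, 0, 0]]

```text
t: 11.45
tool_pos: [0.5752, 0.0929, 0.0112]
orientation: [-3.086, 0.58, 0.0]
force: [-15.2, 6.0, 22.6]
width: 0.0462
```

```bash
python3 look2.py w5
```

```text
11.45 tcp jig [-0.0438  0.0307] 0.0112 yaw -21.29 [-15.21   6.02  22.62] 0.04620603396819216
cam [0.65   0.064  0.1537]
home 0.75 [357.9 166.4] [0.0102 0.0004]
home 0.19 [343.5 165.9] [0.0103 0.0062]
hinge 0.9 [271.8 285.8] [-0.0397  0.0349]
press_mid 0.64 [353.3 200. ] [-0.0024  0.0024]
press_mid 0.58 [217.6 268.3] [-0.0331  0.0581]
toe 0.73 [342.7 167. ] [0.0101 0.0067]
coupon_mid 0.88 [354.  196.8] [-0.0025  0.0011]
coupon_mid 0.29 [201.5  55.9] [0.0505 0.0604]
```

>>> apply_moves:
  series:
    - [[54, 0.002, 0, 0, 0], [54, 0.002, 0, 0, 0], [54, 0.002, 0, 0, 0], [54, 0.002, 0, 0, 0], [54, 0.002, 0, 0, 0]]

```text
t: 12.17
tool_pos: [0.5845, 0.0893, 0.0112]
orientation: [-3.086, 0.58, 0.0]
force: [-11.3, 4.5, 21.4]
width: 0.046
```

>>> apply_moves:
  series:
    - [[54, 0.001, 0, 0, 0], [54, 0.001, 0, 0, 0], [54, 0.0005, 0, 0, 0], [54, 0, 0, 0, 0], [54, 0, 0, 0, 0]]

```text
t: 12.58
tool_pos: [0.5865, 0.0886, 0.0112]
orientation: [-3.086, 0.58, 0.002]
force: [-15.8, 5.7, 24.4]
width: 0.0459
```

>>> apply_moves:
  series:
    - [[54, 0.0005, 0, 0, 0], [54, 0.0005, 0, 0, 0], [54, 0, 0, 0, 0], [54, 0, 0, 0, 0], [54, 0, 0, 0, 0]]

```text
t: 13.0
tool_pos: [0.5874, 0.0882, 0.0112]
orientation: [-3.086, 0.58, 0.002]
force: [-16.1, 5.7, 23.9]
width: 0.0462
```

>>> apply_moves:
  series:
    - [[54, 0.0005, 0, 0, 0], [54, 0.0005, 0, 0, 0], [54, 0, 0, 0, 0], [54, 0, 0, 0, 0], [54, 0, 0, 0, 0]]

```text
t: 13.42
tool_pos: [0.588, 0.088, 0.0112]
orientation: [-3.087, 0.58, 0.003]
force: [-17.8, 5.8, 25.6]
width: 0.0462
```

>>> apply_moves:
  series:
    - [[54, 0.0005, 0, 0, 0], [54, 0.0005, 0, 0, 0], [54, 0, 0, 0, 0], [54, 0, 0, 0, 0], [54, 0, 0, 0, 0]]

```text
t: 13.83
tool_pos: [0.5885, 0.0878, 0.0111]
orientation: [-3.086, 0.58, 0.005]
force: [-22.3, 8.8, 28.0]
width: 0.0464
```

```bash
python3 look2.py w6; python3 -c "
import cv2;a=cv2.imread('pics/w6.png');cv2.imwrite('pics/w6b.png',cv2.resize(a[100:320,240:480],None,fx=2.5,fy=2.5,interpolation=2))"
```

```text
13.83 tcp jig [-0.0295  0.0308] 0.0111 yaw -21.28 [-22.29   8.77  28.04] 0.04639747884906846
cam [0.6637 0.0588 0.1535]
home 0.91 [357.3 200.7] [ 0.0101 -0.0002]
hinge 0.76 [274.6 317.4] [-0.0412  0.0339]
press_mid 0.68 [218.2 298.8] [-0.0338  0.0588]
toe 0.78 [341.4 200.6] [0.0104 0.0065]
coupon_mid 0.79 [355.6 198.4] [0.0111 0.0005]
```

View pics/w6b.png

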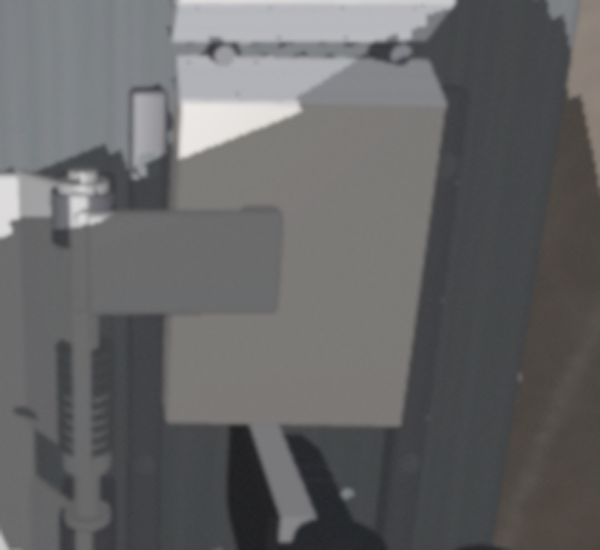

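The coupon is home: its front bevel touches both pins (223,52) and (400,52) px. The force climbed, and the toe is still raised over it. I'm backing the push tip off 4 mm with the clip still down, then lifting slowly.

>>> apply_moves:
  series:
    - [[54, -0.001, 0, 0, 0], [54, -0.001, 0, 0, 0], [54, -0.001, 0, 0, 0], [54, -0.001, 0, 0, 0], [54, -0.001, 0, 0, 0]]

```text
t: 14.55
tool_pos: [0.5872, 0.0882, 0.0115]
orientation: [-3.086, 0.581, -0.009]
force: [5.9, -2.0, 9.1]
width: 0.0463
```

```bash
python3 look2.py w7
```

```text
14.55 tcp jig [-0.031   0.0307] 0.0115 yaw -21.34 [ 5.91 -1.99  9.1 ] 0.04625814302610952
cam [0.6611 0.0594 0.1545]
home 0.86 [356.6 195.4] [ 0.0107 -0.0001]
hinge 0.72 [351.6 190.9] [0.0147 0.0038]
hinge 0.55 [272.6 311.2] [-0.0398  0.0347]
toe 0.88 [338.9 198.9] [0.0094 0.0073]
coupon_mid 0.7 [357.  192.6] [ 0.0119 -0.0001]
```

>>> apply_moves:
  series:
    - [[54, 0, 0, -0.001, 0], [54, 0, 0, -0.001, 0], [54, 0, 0, -0.001, 0], [54, 0, 0, -0.001, 0], [54, 0, 0, -0.001, 0]]

```text
t: 15.27
tool_pos: [0.5854, 0.0884, 0.015]
orientation: [-3.087, 0.581, -0.002]
force: [0.2, 0.5, 0.8]
width: 0.0465
```

>>> apply_moves:
  series:
    - [[54, 0, 0, -0.001, 0], [54, 0, 0, -0.001, 0], [54, 0, 0, -0.002, 0], [54, 0, 0, -0.003, 0], [54, 0, 0, -0.005, 0]]

```text
t: 15.68
tool_pos: [0.5847, 0.0881, 0.0265]
orientation: [3.087, -0.581, -0.001]
force: [-0.1, -0.2, 0.7]
width: 0.0464
```

>>> apply_moves:
  series:
    - [[54, 0, 0, -0.01, 0], [54, 0, 0, -0.02, 0], [54, 0, 0, -0.03, 0], [54, 0, 0, -0.03, 0], [54, 0, 0, -0.01, 0]]

```text
t: 16.1
tool_pos: [0.5865, 0.0884, 0.1321]
orientation: [-3.086, 0.581, -0.01]
force: [1.3, 0.2, 0.5]
width: 0.0461
```

```bash
python3 look2.py w8; python3 -c "
import cv2;a=cv2.imread('pics/w8.png');cv2.imwrite('pics/w8b.png',cv2.resize(a[80:330,150:430],None,fx=2.2,fy=2.2,interpolation=2))"
```

```text
16.1 tcp jig [-0.0316  0.0306] 0.1321 yaw -21.31 [1.32 0.21 0.5 ] 0.04608733015570001
cam [0.6604 0.0595 0.2751]
home 0.57 [321.8 154.9] [0.0082 0.0008]
hinge 0.8 [278.3 219. ] [-0.0402  0.0333]
hinge 0.61 [126.6  69.2] [0.0667 0.1362]
press_mid 0.91 [242.6 214.3] [-0.0376  0.0612]
toe 0.98 [314.2 149.3] [0.0125 0.0067]
toe 0.71 [240.7 220.7] [-0.0443  0.0633]
coupon_mid 0.92 [100.9 242. ] [-0.0638  0.1783]
coupon_mid 0.8 [329.8 390.4] [-0.216 -0.016]
```

View pics/w8b.png

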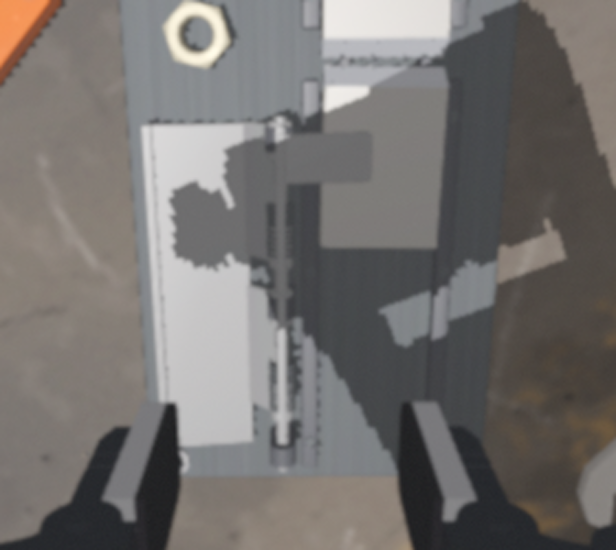

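The coupon sits against the pins with the toe on it, and the fingers are clear. Contact was lost near the height where the toe should land on the coupon. Handing in.

>>> apply_moves:
  series:
    - [[54, 0, 0, 0, 0], [54, 0, 0, 0, 0], [54, 0, 0, 0, 0], [54, 0, 0, 0, 0], [54, 0, 0, 0, 0]]

```text
t: 16.82
tool_pos: [0.585, 0.0882, 0.1265]
orientation: [3.087, -0.581, -0.001]
force: [-0.7, -0.2, -0.7]
width: 0.0457
```

```bash
python3 -c "
from h import *
s=observe();print(s['t'],s['tool_pos'],s['force'])
print(manip.finish_job())"
```

```text
16.8167 [0.58496335 0.08818005 0.12648171] [-0.73817501 -0.20343043 -0.67165719]
the job is handed in; nothing more can be done
None
```

The coupon is loaded and the job was handed in at 16.8 s; the hand-in gives no verdict. I held the clip plate down on its stop with one fingertip. The other fingertip pushed the coupon from about 56 mm short up against both gap pins. I then backed the push tip off, released the clip slowly and lifted clear.

**Coupon position:** with the clip still open, the network put the coupon at jig x = 11–12 mm and y ≈ 0 (home is 10), which is within the 1–2 mm accuracy of my jig fit. The push force also climbed at the pins. After release the network missed the seated coupon and reported only the two decoys, so its final place was judged by eye. The last close-up shows it square against the pins with the toe over it.

**Clip:** its final angle was not measured. I inferred about 0.2 rad, because the fingertip lost contact 3.5–4 mm above the stop, roughly where the toe should land on the coupon.

**Clearance:** the fingers ended about 115 mm above the work, and the force reading was at noise level (under 1 N). I did no final check of the tools and hardware, but the arm never came near them.

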